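# Lock the printer axis with the spring pin

### The job

Lock the printer axis for transport: take the red-handled spring pin from its stand, set its tip down in the slot of the aluminium axis cover at one end, and, pressing gently, slide it along the slot until it drops into the hidden socket of the carriage. Then let the pin down fully home, collar flat on the cover, and let go of it; never force the pin against the axis, and leave the things lying around where they are.

Things in the scene. Friction and masses are not known exactly. Their poses are not given: they have to be found in the camera images.
- axis_unit: Bench-fixed printer axis: aluminium cover 90 mm (its x) by 290 mm (its y), 50 mm high, with black end caps (2 mm higher) and a 42 mm black motor on its +x side near the +y end. Origin: centre of its underside, on the table; z up. A straight slot runs along its y in the middle of its top. More than 25 N between pin and axis damages it.
- slot_mid (a point): Centre of the slot, level with the cover's top (50 mm above the table); axes as axis_unit. The slot is 14 mm wide, 120 mm long (y -60 to +60 mm) and 8 mm deep. Its dark floor, 42 mm above the table, is the parked carriage; it does not move when pushed.
- socket_zone (a point): Point on the slot's floor, mid-slot. The socket's centre lies anywhere from 40 mm on the -y side to 40 mm on the +y side of it. The socket is 15 mm long along the slot, as wide as the slot (14 mm), over 25 mm deep, closed by a flush dark dust shutter and so invisible; the shutter gives way under 0.5 to 0.7 N.
- lock_pin: Spring locking pin, about 0.17 kg, upright in the stand: steel collar 34 mm diameter, 6 mm thick; above it a red round handle with black bands, 25 mm diameter, 60 mm long; below it a 10 mm steel plunger. Origin: centre of the collar's underside; z up the handle. Origin height over the table: 50 mm fully home on the cover, 72 mm with the relaxed tip touching the slot's floor.
- pin_tip (a point): Centre of the plunger's chamfered end face, 30 mm below lock_pin's origin when relaxed. The plunger springs up to 10 mm into the handle: 1.5 N to start moving, 4.5 N fully in, then rigid.
- pin_stand: Orange block fixed to the table, 75 x 75 mm and 45 mm high, with an 18 mm square hole in its top, in which the pin hangs with its collar on the block's top. Origin: centre of its underside; z up.
- spool: Small yellow filament spool with black flanges, 120 mm diameter, 45 mm high, lying flat. Origin: centre of its underside. Bystander.
- scraper: Scraper with handle, 190 mm long, lying on the table beyond the axis. Origin: on its underside near the middle. Bystander.
- bracket: Blue printed angle bracket, 50 x 60 mm foot and 53 mm high. Origin: centre of its underside. Bystander.

How it is judged:
By the outcome, as a careful person would: the job done as asked, in the order asked, and still so for the second after the job is handed in, with the robot touching nothing.
It also fails if it takes over 48 s, if anything falls off the work surface, if the arm or the gripper's body presses on something with over 40 N, if the wrist force passes 120 N, or if a joint passes its speed limit or range.

### The arm

A 6-joint arm with a two-finger parallel gripper is mounted at the origin on the work surface. World frame = base frame: x ahead of the robot, y to its left, z up, the work surface at z = 0. Lengths are in m, angles in rad, forces in N, time in s.
With the tool pointing down it reaches from about 0.375 to 0.9 m from the base axis. Payload 3.1 kg.
Tool frame: the origin (TCP) lies on the centre line of the jaws, within the pads' length; the fingertips stand 11 mm ahead of it and the grasp point (between the pads) lies 8 mm behind it; z points along the fingers, y is the direction in which the jaws open and shut (so a half turn about z gives the same grasp; the last joint's range is limited). The gripper opens to 87 mm and grips with 3 to 60 N. Pads are 19 mm wide; open, the fingers measure 117 mm over their backs; the gripper's body (75 mm by 190 mm) begins 51 mm behind the grasp point.
Start: joints at [1.145, 0.527, 1.433, -0, 1.181, -0.178], TCP at [0.153, 0.606, 0.234] pointing down, gripper open.
Joint ranges: [-3.08, 3.08], [-0.75, 2.2], [0.22, 2.44], [-1.43, 4.57], [0, 2.65], [-2.85, 2.85]. Speed limits (rad/s): [2.79, 2.79, 3.14, 3.14, 3.14, 3.14].

### API

Orientations are given as a unit quaternion [x, y, z, w].
In Python, from rig import ctrl, eyes, workorder gives the robot as it stands.
- The arm moves only by the tool drive_tool, never from a script. Its argument "increments" is a list of rows, each a list of 5 numbers: the opening, from 0 (shut) to 1 (fully open), then the shift along the tool's x, y, z scaled (see below), then the turn about the tool's z scaled (see below). A call has 1 to 12 rows; each row shifts and turns the commanded pose from where the row before left it, along the tool's axes as they then stand; what a row does not reach is not made up. The controller multiplies each number of a shift by 750 mm and each number of a turn by 0.12 rad. A row lasts 1/12 s, in which the tool goes at most 41.7 mm and 7.16 degrees, less where a joint would pass 70% of its speed; a pose out of reach is approached as far as the arm can. A call with a number of a shift or a turn outside -1 to 1 is refused whole. A call with a gripper value outside its range is refused whole. The fingers move at their own pace and stop on an object; "grip_force" is the grip in N (left out, the last holds). Time passes only in rows, so rows that do not move let the fingers close. It gives the time, the measured TCP pose, the force and the opening at its end, in the units of the state.
- ctrl.sense(): the state, without advancing time (a new reading comes with each control period).
- eyes.get_image(name): name is "scene" or "top"; returns a dict with "color" (420x560x3 uint8, blue, green, red), "fovy" (degrees; the focal length in pixels is half the picture's height over the tangent of half this angle, whatever the lens; pixels are square), "cx", "cy" (the principal point, pixels), "pose" (4x4, takes a point from camera to world coordinates). Camera axes: x right, y down, z forward; pixel columns grow to the right and rows downward; lengths in m; the calibration is good to about 2 mm. A picture is of the moment at which its call begins. There is no depth.
- workorder.close_job(): hands the job in, once; it reports no verdict.
The state is a dict: "time_s": time; "qpos": joint angles; "qvel": joint speeds; "joint_efforts": joint torques, N m; "position": TCP position; "ee_rot": TCP orientation; "ft_force": force on the tool from outside, world axes, zero at the start; "ft_torque": the same for the moment, N m; "grip_width": finger opening in m.
Only numpy, scipy, OpenCV 4.12 (cv2) and the standard library are available. Lean on these libraries where they do the work, as an engineer would, in place of code of your own. Each camera call takes 0.05 s, during which the arm holds its last target.

## Working session

There is one attempt and no reset: what is moved stays moved. The work goes in short steps, Python scripts to look and compute and a tool call to move; the robot and the scene stay as the last step left them, time stands still between calls to the robot, and variables do not carry over. Pictures are saved under pics/ and viewed, and the job is handed in when it is done.

Besides the shell and the picture viewer there is one more tool, called after "Call:" as name([rows], argument=value, ...), one row to a line, values as JSON. drive_tool: Moves the arm, as the interface text tells. Shifts and turns lie within -1 to 1; 1 stands for 750 mm of shift or 0.12 rad of turn. Its arguments: {"type":"object","properties":{"increments":{"type":"array","items":{"type":"array","items":{"type":"number","minimum":-1,"maximum":1}}},"grip_force":{"type":"number"}},"required":["increments"]}

```bash
ls; mkdir -p pics; python3 - <<'E'
from rig import ctrl, eyes, workorder
import cv2,numpy as np
print(ctrl.sense())
for n in("scene","top"):
    d=eyes.get_image(n); cv2.imwrite(f"pics/{n}0.png",d["color"]); print(n,d["fovy"],d["cx"],d["cy"],np.round(d["pose"],4).tolist(),[k for k in d])
E
```

```text
pics
{'time_s': 0.0, 'qpos': array([ 1.14448043e+00,  5.28459796e-01,  1.43389530e+00,  1.35644676e-05,
        1.18137428e+00, -1.78516023e-01]), 'qvel': array([ 0.00112659, -0.00023147, -0.00038508, -0.00074787, -0.00075547,
        0.00110783]), 'joint_efforts': array([ 1.18755110e-03, -4.40036523e+01, -1.76596284e+01,  6.34217751e-02,
        5.81975095e-02, -1.44431242e-04]), 'position': array([0.15297846, 0.60526776, 0.23257774]), 'ee_rot': array([ 1.23585671e-01,  9.92333331e-01, -1.01800948e-03, -3.24173895e-04]), 'ft_force': array([-0.17278087, -0.02644124,  0.42666282]), 'ft_torque': array([-0.0434677 , -0.01588302,  0.00162247]), 'grip_width': 0.08704624606019783}
scene 54.06749913442595 278.03311740937664 210.35750061321136 [[0.8035, 0.2977, -0.5155, 1.1426], [0.5949, -0.4337, 0.6767, -0.7142], [-0.0221, -0.8504, -0.5256, 0.628], [0.0, 0.0, 0.0, 1.0]] ['color', 'fovy', 'cx', 'cy', 'pose']
top 55.131576729084024 283.4929791963817 204.00588433480914 [[0.0219, -0.9975, 0.0674, 0.526], [-0.9995, -0.0234, -0.0209, 0.0053], [0.0225, -0.0669, -0.9975, 1.0612], [0.0, 0.0, 0.0, 1.0]] ['color', 'fovy', 'cx', 'cy', 'pose']
```

View pics/scene0.png

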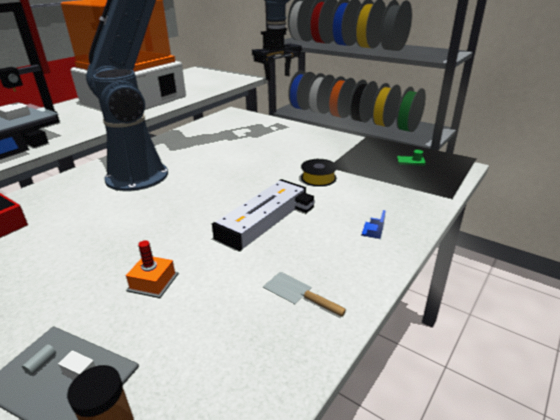

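View pics/top0.png

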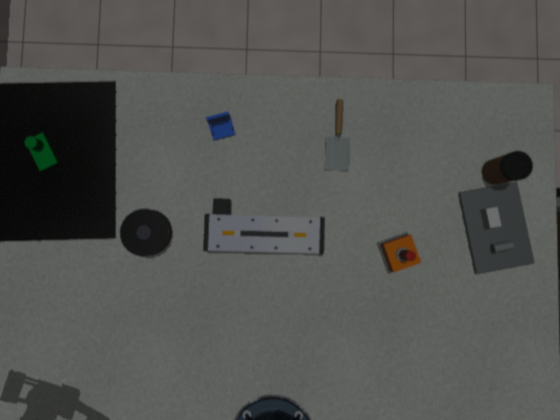

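The scene view shows the axis near the middle, the stand with the pin at about (150,270), and the spool, scraper and bracket. In the top view the slot runs from about (240,234) to (289,234), the stand is at (400,253), and the motor is at (222,206), so +y is on the left. I'll zoom in next.

```bash
python3 - <<'E'
import cv2,numpy as np
a=cv2.imread("pics/top0.png"); b=cv2.imread("pics/scene0.png")
c1=cv2.resize(a[190:275,195:335],None,fx=5,fy=5,interpolation=cv2.INTER_CUBIC)
cv2.imwrite("pics/z1.png",cv2.convertScaleAbs(c1,alpha=1.5))
c2=cv2.resize(a[225:285,370:430],None,fx=9,fy=9,interpolation=cv2.INTER_CUBIC)
cv2.imwrite("pics/z2.png",cv2.convertScaleAbs(c2,alpha=1.5))
c3=cv2.resize(b[170:305,115:325],None,fx=3.8,fy=3.8,interpolation=cv2.INTER_CUBIC)
cv2.imwrite("pics/z3.png",c3)
E
```

```text
(no output)
```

View pics/z1.png

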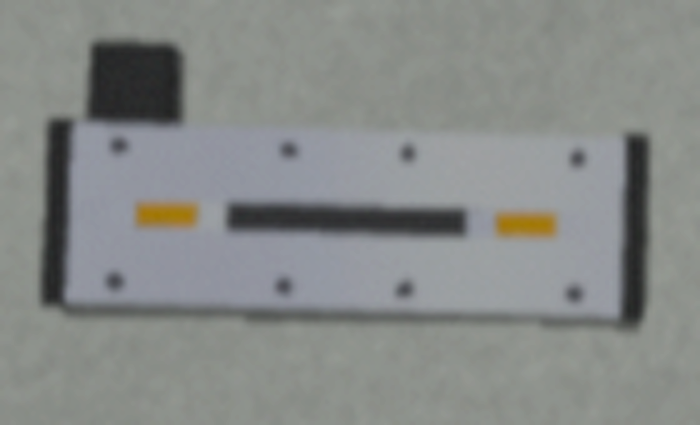

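View pics/z2.png

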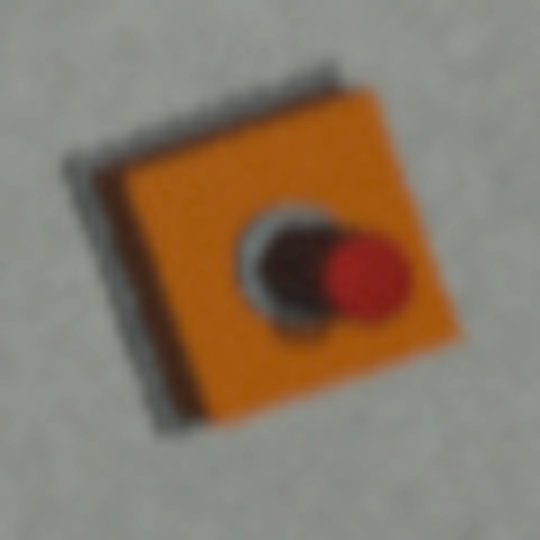

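View pics/z3.png

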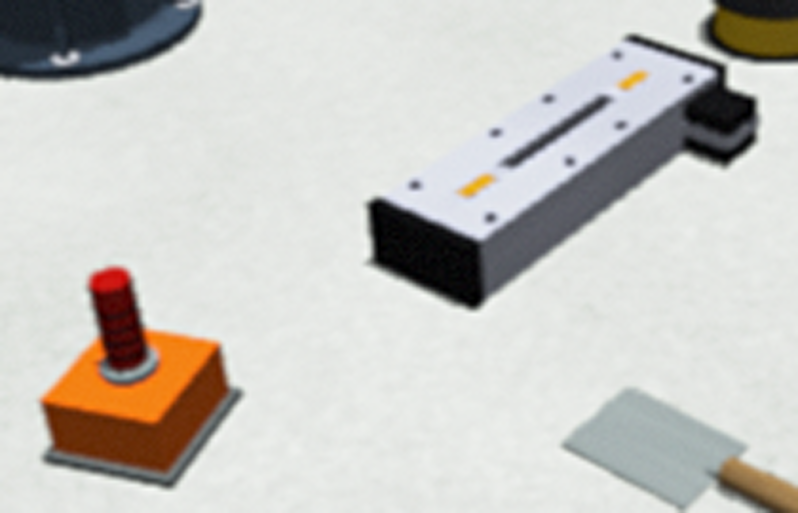

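```bash
cat > h.py <<'E'
import numpy as np
C={}
def cam(d):
    return dict(f=210/np.tan(np.radians(d["fovy"]/2)),c=(d["cx"],d["cy"]),T=np.array(d["pose"]))
def ray(c,u,v,z):
    p=np.array([(u-c["c"][0])/c["f"],(v-c["c"][1])/c["f"],1.]); w=c["T"][:3,:3]@p; o=c["T"][:3,3]
    return o+w*(z-o[2])/w[2]
def proj(c,P):
    q=c["T"][:3,:3].T@(np.asarray(P)-c["T"][:3,3]); return q[:2]/q[2]*c["f"]+np.array(c["c"])
def unz(x,y,k,x0,y0): return ((x+.5)/k-.5+x0,(y+.5)/k-.5+y0)
E
python3 - <<'E'
from h import *
from rig import eyes
np.set_printoptions(precision=4,suppress=True)
ct,cs=cam(eyes.get_image("top")),cam(eyes.get_image("scene"))
def show(n,c,pts,k,x0,y0):
    for nm,x,y,z in pts: print(n,nm,ray(c,*unz(x,y,k,x0,y0),z))
show("top",ct,[("slot+",227,217,.05),("slot-",467,222.5,.05),("cap++",52,119,.052),("cap+-",648,134,.052),("cap-+",43,304,.052),("cap--",641,325,.052),
 ("s++",119,145,.05),("s--",574,293,.05),("s+-",577,158,.05),("s-+",115,281,.05)],5,195,190)
show("top",ct,[("st1",128,178,.045),("st2",377,92,.045),("st3",463,335,.045),("st4",212,424,.045),("handletop",369,279,.111),("collar",298,267,.051)],9,370,225)
show("scn",cs,[("slot+",605,97,.05),("slot-",506,164,.05),("cap1",371,202,.052),("cap2",483,239,.052),("s++",688,79,.05),("s--",415,184,.05),("s-+",617,56,.05),("s+-",490,217,.05),
 ("st1",43,402,.045),("st2",159,421,.045),("st3",220,345,.045),("handletop",110,275,.111),("collar",127,366,.051)],3.8,115,170)
E
```

```text
top slot+ [0.5191 0.0913 0.05  ]
top slot- [ 0.519  -0.0289  0.05  ]
top cap++ [0.5661 0.1798 0.052 ]
top cap+- [ 0.5654 -0.119   0.052 ]
top cap-+ [0.474  0.1811 0.052 ]
top cap-- [ 0.4698 -0.1169  0.052 ]
top s++ [0.5539 0.1463 0.05  ]
top s-- [ 0.4849 -0.0833  0.05  ]
top s+- [ 0.5525 -0.0836  0.05  ]
top s-+ [0.4861 0.1461 0.05  ]
top st1 [ 0.4984 -0.272   0.045 ]
top st2 [ 0.524  -0.3424  0.045 ]
top st3 [ 0.4565 -0.3668  0.045 ]
top st4 [ 0.4303 -0.296   0.045 ]
top handletop [ 0.4751 -0.3178  0.111 ]
top collar [ 0.4748 -0.3182  0.051 ]
scn slot+ [0.517  0.0893 0.05  ]
scn slot- [ 0.5168 -0.0253  0.05  ]
scn cap1 [ 0.475  -0.1163  0.052 ]
scn cap2 [ 0.5657 -0.1064  0.052 ]
scn s++ [0.5526 0.1471 0.05  ]
scn s-- [ 0.4818 -0.0807  0.05  ]
scn s-+ [0.4856 0.1465 0.05  ]
scn s+- [ 0.5508 -0.0822  0.05  ]
scn st1 [ 0.4581 -0.3669  0.045 ]
scn st2 [ 0.526 -0.339  0.045]
scn st3 [ 0.5017 -0.2733  0.045 ]
scn handletop [ 0.4739 -0.3165  0.111 ]
scn collar [ 0.4786 -0.3223  0.051 ]
```

Call:
drive_tool([
  [1, 0, 0, 0, -1],
  [1, 0, 0, 0, -1],
  [1, -0.033, -0.042, 0, 0],
  [1, -0.033, -0.042, 0, 0],
  [1, -0.033, -0.042, 0, 0],
  [1, -0.033, -0.042, 0, 0],
  [1, -0.033, -0.042, 0, 0],
  [1, -0.033, -0.042, 0, 0],
  [1, -0.033, -0.042, 0, 0],
  [1, -0.033, -0.042, 0, 0],
  [1, -0.033, -0.042, 0, 0],
  [1, -0.033, -0.042, 0, 0],
], grip_force=30)

```text
time_s: 1.2
position: [0.399, 0.2873, 0.2336]
ee_rot: [0.004, 1.0, 0.0, 0.0]
ft_force: [0.9, -0.8, 0.1]
grip_width: 0.087
```

Call:
drive_tool([
  [1, -0.009, -0.054, 0, 0],
  [1, -0.009, -0.054, 0, 0],
  [1, -0.009, -0.054, 0, 0],
  [1, -0.009, -0.054, 0, 0],
  [1, -0.009, -0.054, 0, 0],
  [1, -0.009, -0.054, 0, 0],
  [1, -0.009, -0.054, 0, 0],
  [1, -0.009, -0.054, 0, 0],
  [1, -0.009, -0.054, 0, 0],
  [1, -0.009, -0.054, 0, 0],
  [1, -0.009, -0.054, 0, 0],
  [1, -0.009, -0.054, 0, 0],
])

```text
time_s: 2.2
position: [0.4753, -0.1998, 0.2335]
ee_rot: [0.004, 1.0, 0.0, -0.0]
ft_force: [1.4, -0.5, -0.9]
grip_width: 0.0872
```

Call:
drive_tool([
  [1, 0, -0.05, 0, 0],
  [1, 0, -0.05, 0, 0],
  [1, 0, -0.05, 0, 0],
  [1, 0, 0, 0, 0],
  [1, 0, 0, 0, 0],
])

```text
time_s: 2.62
position: [0.4743, -0.3122, 0.2331]
ee_rot: [0.006, 1.0, 0.0, 0.0]
ft_force: [0.3, 0.2, 0.0]
grip_width: 0.087
```

Call:
drive_tool([
  [1, 0, -0.0075, 0.03, 0],
  [1, 0, 0, 0.05, 0],
  [1, 0, 0, 0.05, 0],
  [1, 0, 0, 0, 0],
  [1, 0, 0, 0, 0],
])

```text
time_s: 3.03
position: [0.4733, -0.313, 0.1345]
ee_rot: [0.003, 1.0, 0.002, -0.002]
ft_force: [0.1, 0.5, 1.4]
grip_width: 0.087
```

```bash
python3 - <<'E'
from h import *
from rig import eyes,ctrl
import cv2
s=ctrl.sense(); print(s["position"],s["ee_rot"])
d=eyes.get_image("scene"); a=d["color"]
c=cam(d); p=s["position"]; print(proj(c,p+[0,0,-.011]),proj(c,[.4745,-.317,.111]),proj(c,[.4745,-.317,.045]))
cv2.imwrite("pics/z4.png",cv2.resize(a[170:305,65:275],None,fx=3.8,fy=3.8,interpolation=cv2.INTER_CUBIC))
E
```

```text
[ 0.47333525 -0.3130406   0.13450512] [ 0.00327231  0.99998901  0.00244143 -0.0023032 ]
[143.61267893 236.40280546] [143.58133111 242.21142879] [149.30633055 266.1272556 ]
```

View pics/z4.png

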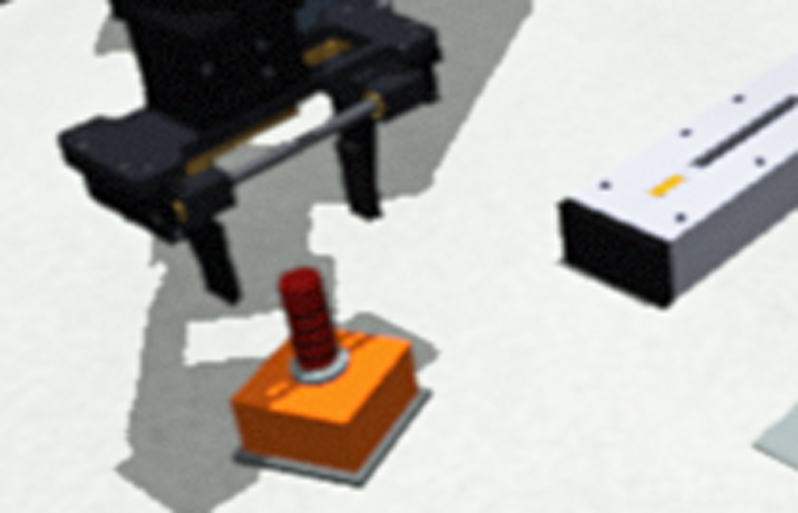

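The scene view shows the fingers straddling the handle: fingertip midpoint at about (143.6,238) px, handle top at about (144,242) px.

Call:
drive_tool([
  [1, 0, 0, 0, 0],
  [1, 0, 0, 0, 0],
])

```text
time_s: 3.25
position: [0.476, -0.3165, 0.1387]
ee_rot: [0.004, 1.0, -0.002, 0.002]
ft_force: [0.2, 0.3, 0.1]
grip_width: 0.087
```

Call:
drive_tool([
  [1, -0.001, -0.005, 0, 0],
  [1, 0, 0, 0, 0],
  [1, 0, 0, 0, 0],
])

```text
time_s: 3.5
position: [0.4758, -0.3202, 0.1372]
ee_rot: [0.004, 1.0, -0.001, 0.001]
ft_force: [-0.9, -0.2, -0.1]
grip_width: 0.0871
```

Call:
drive_tool([
  [1, 0.001, 0.0025, 0.03, 0],
  [1, 0, 0, 0.03, 0],
  [1, 0, 0, 0.02, 0],
  [1, 0, 0, 0.012, 0],
  [1, 0, 0, 0, 0],
  [1, 0, 0, 0, 0],
  [1, 0, 0, 0, 0],
])

```text
time_s: 4.08
position: [0.4751, -0.3182, 0.0679]
ee_rot: [0.004, 1.0, -0.001, 0.001]
ft_force: [0.5, -0.6, 0.5]
grip_width: 0.0866
```

Call:
drive_tool([
  [0, 0, 0, 0, 0],
  [0, 0, 0, 0, 0],
  [0, 0, 0, 0, 0],
  [0, 0, 0, 0, 0],
  [0, 0, 0, 0, 0],
  [0, 0, 0, 0, 0],
  [0, 0, 0, 0, 0],
], grip_force=40)

```text
time_s: 4.67
position: [0.4746, -0.3177, 0.0671]
ee_rot: [0.004, 1.0, -0.0, 0.0]
ft_force: [-0.4, 0.8, -0.1]
grip_width: 0.0483
```

Call:
drive_tool([
  [0, 0, 0, 0, 0],
  [0, 0, 0, 0, 0],
  [0, 0, 0, 0, 0],
  [0, 0, 0, 0, 0],
  [0, 0, 0, 0, 0],
  [0, 0, 0, 0, 0],
  [0, 0, 0, 0, 0],
])

```text
time_s: 5.25
position: [0.4745, -0.3176, 0.067]
ee_rot: [0.004, 1.0, 0.0, -0.0]
ft_force: [0.3, 0.3, -0.4]
grip_width: 0.0241
```

Call:
drive_tool([
  [0, 0, 0, -0.015, 0],
  [0, 0, 0, -0.03, 0],
  [0, 0, 0, -0.04, 0],
  [0, 0, 0, -0.022, 0],
  [0, 0, 0, 0, 0],
  [0, 0, 0, 0, 0],
  [0, 0, 0, 0, 0],
])

```text
time_s: 5.83
position: [0.4738, -0.3169, 0.1466]
ee_rot: [0.004, 1.0, 0.001, -0.001]
ft_force: [0.1, -0.8, -1.9]
grip_width: 0.0245
```

```bash
python3 - <<'E'
from h import *
from rig import eyes,ctrl
import cv2
s=ctrl.sense(); print(s["position"],s["ee_rot"],s["ft_force"])
d=eyes.get_image("scene"); a=d["color"]
c=cam(d); p=s["position"]; print(proj(c,p+[0,0,-.022]),proj(c,p+[0,0,-.052]))
cv2.imwrite("pics/z5.png",cv2.resize(a[150:285,65:275],None,fx=3.8,fy=3.8,interpolation=cv2.INTER_CUBIC))
E
```

```text
[ 0.47382617 -0.31691987  0.14659674] [ 3.92938063e-03  9.99991781e-01  7.06075938e-04 -7.06839335e-04] [ 0.09364664 -0.81480038 -1.86466517]
[142.17636616 236.92715642] [144.878139   248.20332645]
```

View pics/z5.png

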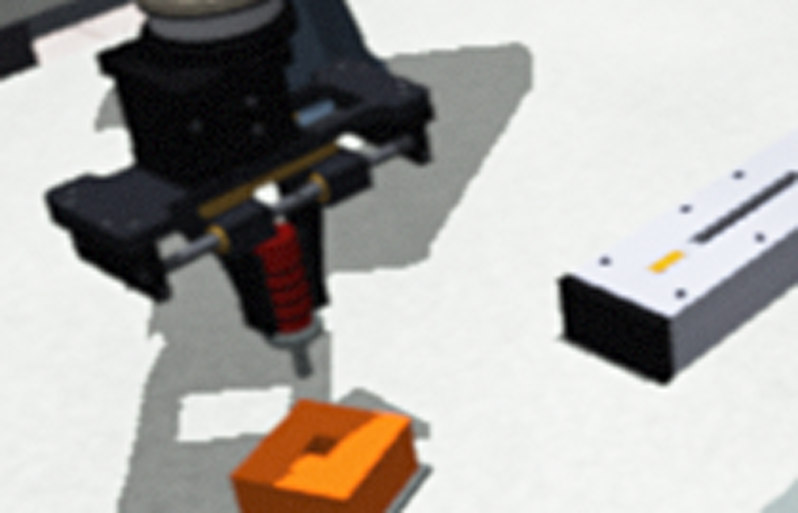

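The pin hangs straight in the jaws. Its tip is at (145.1,248.1) px and the predicted position is (144.9,248.2). Next I move it to the −y end of the slot.

Call:
drive_tool([
  [0, -0.003, 0.02, 0, 0],
  [0, -0.0065, 0.045, 0, 0],
  [0, -0.0065, 0.05, 0, 0],
  [0, -0.0065, 0.05, 0, 0],
  [0, -0.0065, 0.05, 0, 0],
  [0, -0.0065, 0.05, 0, 0],
  [0, -0.0065, 0.05, 0, 0],
  [0, -0.0065, 0.045, 0, 0],
  [0, -0.0065, 0.026, 0, 0],
  [0, -0.001, 0.01, 0, 0],
  [0, 0, 0, 0, 0],
  [0, 0, 0, 0, 0],
])

```text
time_s: 6.88
position: [0.5182, -0.0207, 0.1466]
ee_rot: [0.003, 1.0, -0.0, -0.001]
ft_force: [-0.5, -0.4, -1.6]
grip_width: 0.0245
```

Call:
drive_tool([
  [0, 0, 0, 0.02, 0],
  [0, 0, 0, 0.01, 0],
  [0, 0, 0, 0, 0],
  [0, 0, 0, 0, 0],
  [0, 0, 0, 0, 0],
  [0, 0, 0, 0, 0],
])

```text
time_s: 7.38
position: [0.5192, -0.0216, 0.1251]
ee_rot: [0.004, 1.0, -0.0, 0.0]
ft_force: [0.4, -0.1, -1.5]
grip_width: 0.0242
```

```bash
cat > look.py <<'E'
from h import *
from rig import eyes,ctrl
import cv2,sys
n=sys.argv[1]
s=ctrl.sense(); p=s["position"]; print(p,s["ee_rot"],s["ft_force"])
for nm,off in(("scene",0),("top",0)):
    d=eyes.get_image(nm); a=d["color"]; c=cam(d)
    t=proj(c,p+[0,0,-.052]); print(nm,"tip",t,"origin",proj(c,p+[0,0,-.022]))
    x0,y0=int(t[0])-40,int(t[1])-40; x0=max(x0,0);y0=max(y0,0); print("crop",x0,y0)
    im=cv2.resize(a[y0:y0+75,x0:x0+100],None,fx=8,fy=8,interpolation=cv2.INTER_CUBIC)
    cv2.imwrite(f"pics/{n}_{nm}.png",cv2.convertScaleAbs(im,alpha=1.4,beta=15))
E
python3 look.py a
```

```text
[ 0.51916368 -0.02156749  0.12514904] [ 4.32876074e-03  9.99990565e-01 -1.10920402e-04  3.46431627e-04] [ 0.37996355 -0.07818947 -1.46354155]
scene tip [248.87706751 204.97039669] origin [248.18967682 195.04098809]
crop 208 164
top tip [285.32632845 234.03022176] origin [285.66744569 234.12495994]
crop 245 194
```

View pics/a_scene.png

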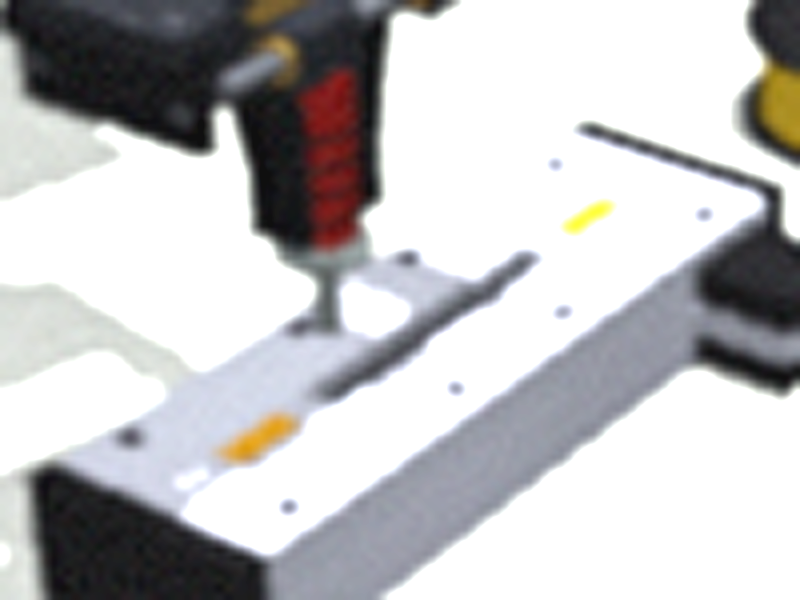

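View pics/a_top.png

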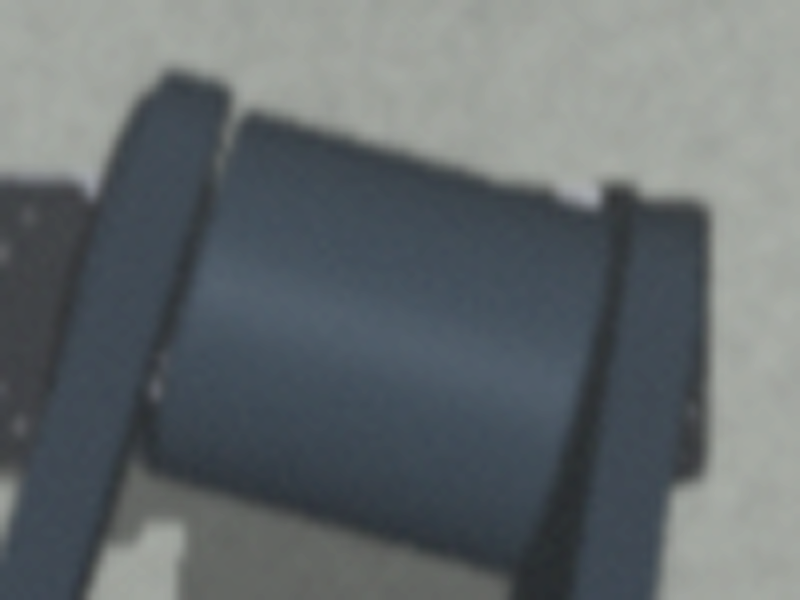

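Call:
drive_tool([
  [0, 0.0016, 0.002, 0.014, 0],
  [0, 0, 0, 0.01, 0],
  [0, 0, 0, 0.004, 0],
  [0, 0, 0, 0, 0],
  [0, 0, 0, 0, 0],
  [0, 0, 0, 0, 0],
  [0, 0, 0, 0, 0],
])

```text
time_s: 8.07
position: [0.518, -0.0195, 0.1041]
ee_rot: [0.004, 1.0, -0.0, 0.0]
ft_force: [0.1, -0.3, -0.5]
grip_width: 0.0243
```

```bash
python3 look.py b; python3 - <<'E'
from h import *
import cv2
from rig import eyes
c=cam(eyes.get_image("scene"))
for y in(-.028,.092):
  for x in(.511,.525): print(proj(c,[x,y,.05]))
E
```

```text
[ 0.51800291 -0.01954572  0.10412024] [ 3.85645251e-03  9.99992492e-01 -1.09934855e-04  3.63110093e-04] [ 0.09274563 -0.25364717 -0.5405837 ]
scene tip [249.500131   211.29758231] origin [248.8301407  201.58045867]
crop 209 171
top tip [284.28171589 234.41464003] origin [284.58353986 234.5191343 ]
crop 244 194
[245.48221567 212.57211562]
[249.52668413 214.16564393]
[272.73609567 194.18820695]
[276.66774495 195.55730449]
```

View pics/b_scene.png

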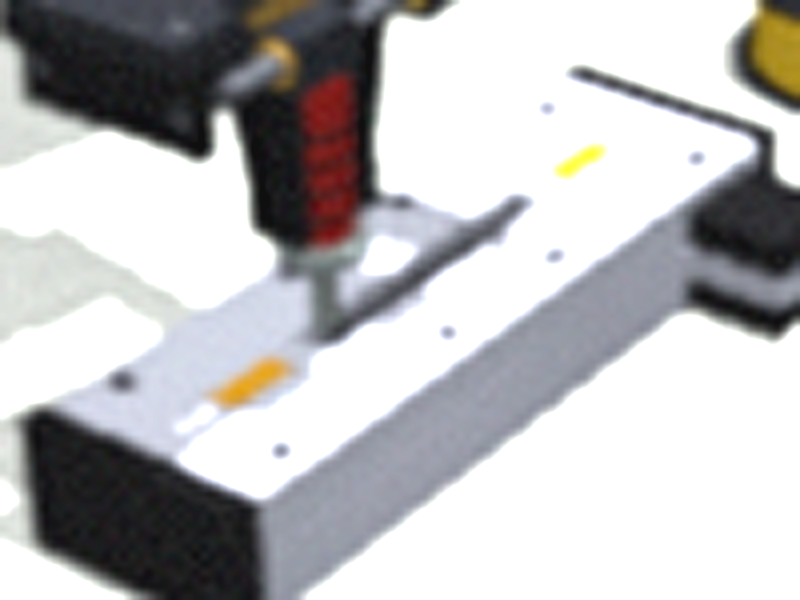

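The tip (about (325,334) in the zoom) lies on the slot's centre line. I'll lower it gently.

Call:
drive_tool([
  [0, 0, 0, 0.003, 0],
  [0, 0, 0, 0.003, 0],
  [0, 0, 0, 0.002, 0],
  [0, 0, 0, 0, 0],
  [0, 0, 0, 0, 0],
])

```text
time_s: 8.63
position: [0.5175, -0.0194, 0.0976]
ee_rot: [0.004, 1.0, 0.0, -0.0]
ft_force: [0.0, 0.4, -1.4]
grip_width: 0.0242
```

Call:
drive_tool([
  [0, 0, 0, 0.002, 0],
  [0, 0, 0, 0.002, 0],
  [0, 0, 0, 0.002, 0],
  [0, 0, 0, 0, 0],
  [0, 0, 0, 0, 0],
])

```text
time_s: 9.05
position: [0.5178, -0.0195, 0.0934]
ee_rot: [0.004, 1.0, -0.0, 0.0]
ft_force: [-1.2, -0.1, 0.5]
grip_width: 0.024
```

Call:
drive_tool([
  [0, 0, 0, 0.002, 0],
  [0, 0, 0, 0.0015, 0],
  [0, 0, 0, 0, 0],
  [0, 0, 0, 0, 0],
])

```text
time_s: 9.38
position: [0.5178, -0.0195, 0.0907]
ee_rot: [0.004, 1.0, -0.0, 0.0]
ft_force: [-0.2, -0.0, 0.9]
grip_width: 0.024
```

Call:
drive_tool([
  [0, 0, 0.002, 0, 0],
  [0, 0, 0.002, 0, 0],
  [0, 0, 0, 0, 0],
])

```text
time_s: 9.63
position: [0.518, -0.0165, 0.0908]
ee_rot: [0.004, 1.0, -0.0, 0.0]
ft_force: [-0.1, -0.7, 1.2]
grip_width: 0.0244
```

Call:
drive_tool([
  [0, 0, 0.002, 0, 0],
  [0, 0, 0.002, 0, 0],
  [0, 0, 0, 0, 0],
])

```text
time_s: 9.88
position: [0.518, -0.0133, 0.0908]
ee_rot: [0.004, 1.0, -0.0, 0.0]
ft_force: [0.5, -0.8, 1.5]
grip_width: 0.0244
```

Call:
drive_tool([
  [0, 0, 0.002, 0, 0],
  [0, 0, 0.002, 0, 0],
  [0, 0, 0, 0, 0],
])

```text
time_s: 10.13
position: [0.5178, -0.0102, 0.0907]
ee_rot: [0.004, 1.0, 0.0, 0.0]
ft_force: [0.2, -0.5, 1.3]
grip_width: 0.0244
```

Call:
drive_tool([
  [0, 0, 0.002, 0, 0],
  [0, 0, 0.002, 0, 0],
  [0, 0, 0, 0, 0],
])

```text
time_s: 10.38
position: [0.5177, -0.0072, 0.0907]
ee_rot: [0.004, 1.0, 0.0, -0.0]
ft_force: [0.3, -0.8, 0.9]
grip_width: 0.0243
```

Call:
drive_tool([
  [0, 0, 0.002, 0, 0],
  [0, 0, 0.002, 0, 0],
  [0, 0, 0, 0, 0],
])

```text
time_s: 10.63
position: [0.5177, -0.0042, 0.0906]
ee_rot: [0.004, 1.0, 0.0, -0.0]
ft_force: [-0.1, -0.8, 0.6]
grip_width: 0.0245
```

Call:
drive_tool([
  [0, 0, 0.002, 0, 0],
  [0, 0, 0.002, 0, 0],
  [0, 0, 0, 0, 0],
])

```text
time_s: 10.88
position: [0.5177, -0.0008, 0.0906]
ee_rot: [0.004, 1.0, 0.001, -0.0]
ft_force: [0.4, 2.2, 0.5]
grip_width: 0.0238
```

Call:
drive_tool([
  [0, 0, 0, 0, 0],
  [0, 0, 0, 0, 0],
])

```text
time_s: 11.05
position: [0.5177, -0.0009, 0.0906]
ee_rot: [0.004, 1.0, 0.0, -0.0]
ft_force: [0.2, 1.6, 1.6]
grip_width: 0.0239
```

Call:
drive_tool([
  [0, 0, 0.0015, 0, 0],
  [0, 0, 0, 0, 0],
])

```text
time_s: 11.22
position: [0.5175, -0.0001, 0.0904]
ee_rot: [0.004, 1.0, 0.0, -0.0]
ft_force: [0.9, 1.3, -1.4]
grip_width: 0.0245
```

Call:
drive_tool([
  [0, 0, 0.0015, 0, 0],
  [0, 0, 0, 0, 0],
  [0, 0, 0, 0, 0],
])

```text
time_s: 11.47
position: [0.5176, 0.0008, 0.0905]
ee_rot: [0.004, 1.0, 0.0, -0.0]
ft_force: [-0.4, -0.1, 0.1]
grip_width: 0.0245
```

Call:
drive_tool([
  [0, 0, 0, 0.002, 0],
  [0, 0, 0, 0.002, 0],
  [0, 0, 0, 0, 0],
])

```text
time_s: 11.72
position: [0.5177, 0.0007, 0.0873]
ee_rot: [0.004, 1.0, 0.0, -0.0]
ft_force: [0.2, 0.0, -1.2]
grip_width: 0.024
```

Call:
drive_tool([
  [0, 0, 0, 0.003, 0],
  [0, 0, 0, 0.003, 0],
  [0, 0, 0, 0, 0],
])

```text
time_s: 11.97
position: [0.5177, 0.0008, 0.0827]
ee_rot: [0.004, 1.0, 0.0, -0.0]
ft_force: [0.4, -0.3, -1.4]
grip_width: 0.0245
```

Call:
drive_tool([
  [0, 0, 0, 0.004, 0],
  [0, 0, 0, 0.004, 0],
  [0, 0, 0, 0, 0],
  [0, 0, 0, 0, 0],
])

```text
time_s: 12.3
position: [0.5177, 0.0008, 0.0769]
ee_rot: [0.004, 1.0, 0.0, -0.0]
ft_force: [-0.2, 0.1, -0.9]
grip_width: 0.0243
```

Call:
drive_tool([
  [0, 0, 0, 0.003, 0],
  [0, 0, 0, 0, 0],
  [0, 0, 0, 0, 0],
])

```text
time_s: 12.55
position: [0.5178, 0.0008, 0.0749]
ee_rot: [0.004, 1.0, 0.0, -0.0]
ft_force: [0.5, 0.1, -1.0]
grip_width: 0.0243
```

Call:
drive_tool([
  [0, 0, 0, 0.0015, 0],
  [0, 0, 0, 0.001, 0],
  [0, 0, 0, 0, 0],
  [0, 0, 0, 0, 0],
])

```text
time_s: 12.88
position: [0.5179, 0.0008, 0.073]
ee_rot: [0.004, 1.0, -0.0, 0.0]
ft_force: [-0.1, 0.1, -1.5]
grip_width: 0.0243
```

Call:
drive_tool([
  [0, 0, 0, 0.001, 0],
  [0, 0, 0, 0, 0],
  [0, 0, 0, 0, 0],
])

```text
time_s: 13.13
position: [0.5178, 0.0008, 0.0723]
ee_rot: [0.004, 1.0, 0.0, -0.0]
ft_force: [0.0, 0.9, -1.8]
grip_width: 0.0242
```

Call:
drive_tool([
  [0, 0, 0, 0.001, 0],
  [0, 0, 0, 0, 0],
  [0, 0, 0, 0, 0],
])

```text
time_s: 13.38
position: [0.5179, 0.0008, 0.072]
ee_rot: [0.004, 1.0, -0.0, 0.0]
ft_force: [-0.5, 0.7, 4.5]
grip_width: 0.0245
```

Contact force appears at TCP z 0.072, which is the height expected with the pin fully home. Now I release it.

Call:
drive_tool([
  [0.7, 0, 0, 0, 0],
  [0.7, 0, 0, 0, 0],
  [0.7, 0, 0, 0, 0],
  [0.7, 0, 0, 0, 0],
  [0.7, 0, 0, 0, 0],
  [0.7, 0, 0, 0, 0],
  [0.7, 0, 0, 0, 0],
  [0.7, 0, 0, 0, 0],
])

```text
time_s: 14.05
position: [0.5178, 0.0008, 0.0715]
ee_rot: [0.004, 1.0, 0.0, -0.0]
ft_force: [-0.5, -0.6, -0.5]
grip_width: 0.0596
```

```bash
python3 look.py c
```

```text
[0.51784977 0.00076439 0.07149285] [ 3.91780139e-03  9.99992325e-01  8.08450680e-06 -2.98614290e-05] [-0.49182993 -0.64197772 -0.48809821]
scene tip [254.9209971  218.17816952] origin [254.34671546 208.82994929]
crop 214 178
top tip [276.10968661 234.1959987 ] origin [276.15946899 234.29068038]
crop 236 194
```

View pics/c_scene.png

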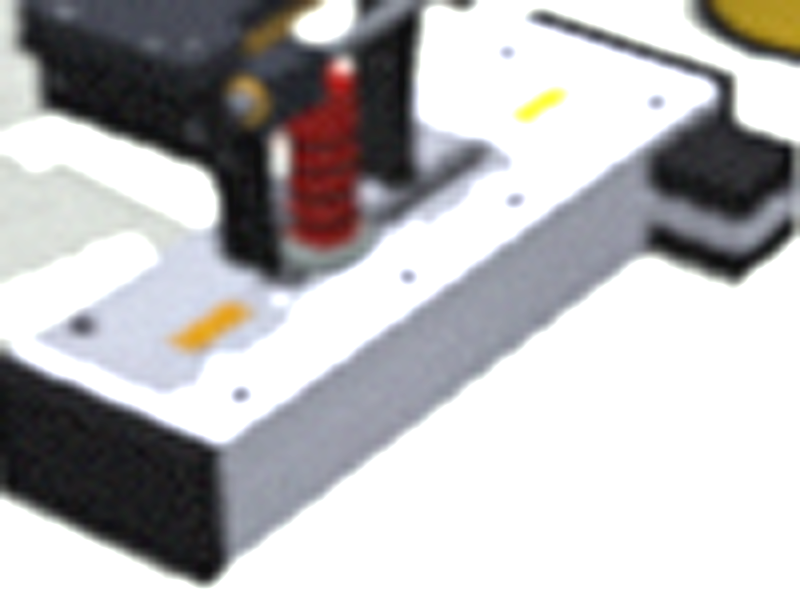

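The pin stands upright with its collar (about (325,245) in the zoom) flat on the cover, and the fingers are clear on both sides. I'll retreat straight up, then move aside so both cameras can see it.

Call:
drive_tool([
  [0.7, 0, 0, -0.01, 0],
  [0.7, 0, 0, -0.03, 0],
  [0.7, 0, 0, -0.05, 0],
  [0.7, 0, 0, -0.05, 0],
  [0.7, 0, 0, -0.05, 0],
  [0.7, 0, 0, -0.02, 0],
  [0.7, 0, 0.05, 0, 0],
  [0.7, 0, 0.05, 0, 0],
  [0.7, 0, 0.05, 0, 0],
  [0.7, 0, 0.05, 0, 0],
  [0.7, 0, 0.05, 0, 0],
  [0.7, 0, 0.04, 0, 0],
])

```text
time_s: 15.15
position: [0.519, 0.2208, 0.2298]
ee_rot: [0.003, 1.0, 0.0, 0.0]
ft_force: [1.5, -0.7, -0.0]
grip_width: 0.0608
```

Call:
drive_tool([
  [0.7, 0, 0.03, 0, 0],
  [0.7, 0, 0, 0, 0],
  [0.7, 0, 0, 0, 0],
  [0.7, 0, 0, 0, 0],
])

```text
time_s: 15.48
position: [0.5194, 0.2402, 0.2292]
ee_rot: [0.004, 1.0, -0.0, -0.0]
ft_force: [-0.2, 0.6, 0.8]
grip_width: 0.0611
```

```bash
python3 - <<'E'
from rig import eyes
import cv2
a=eyes.get_image("scene")["color"]; b=eyes.get_image("top")["color"]
cv2.imwrite("pics/f_s.png",a)
cv2.imwrite("pics/f_z.png",cv2.resize(a[160:260,200:330],None,fx=6,fy=6,interpolation=cv2.INTER_CUBIC))
cv2.imwrite("pics/f_t.png",b)
E
```

```text
(no output)
```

View pics/f_z.png

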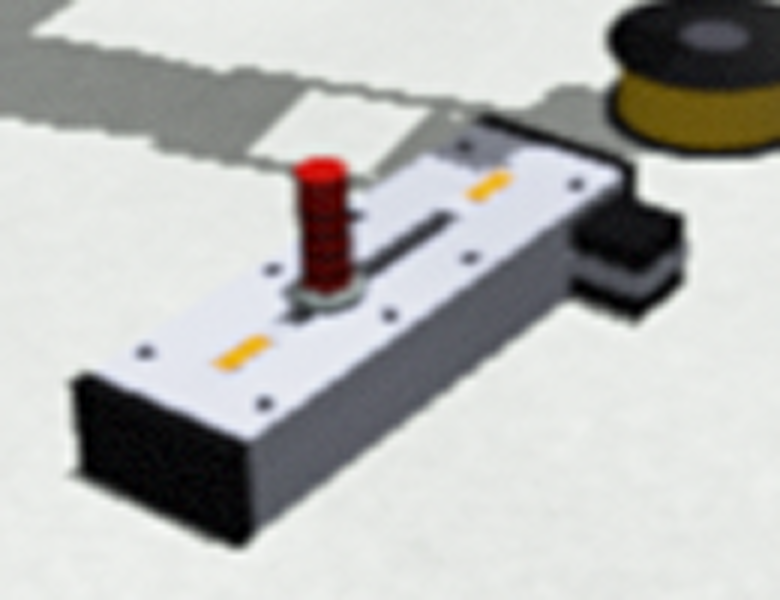

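View pics/f_t.png

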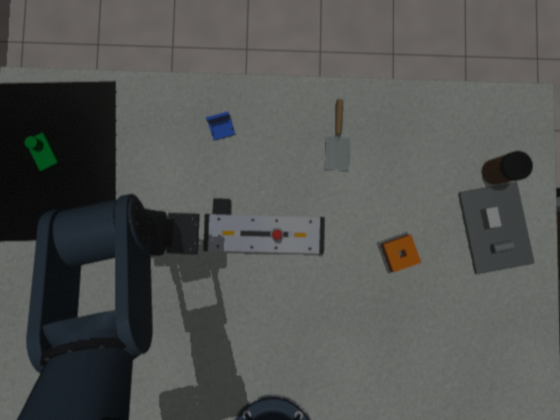

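View pics/f_s.png

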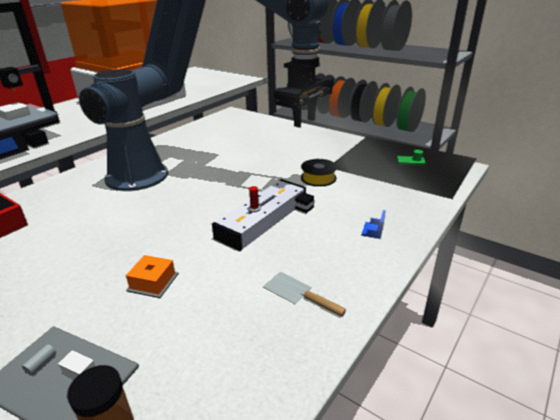

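The pin stands upright in the slot at (277,235) in the top view, with its collar flat on the cover. The stand is empty, the bystanders are where they were, and the arm touches nothing.

```bash
python3 -c "
from rig import workorder
print(workorder.close_job())"
```

```text
the job is handed in; nothing more can be done
None
```

The axis is locked: the pin is fully home in the carriage socket, its collar is flat on the cover, and the gripper has let go. I handed the job in at about 15.6 s; no verdict was reported.

- **Finding the socket:** I set the tip down at the slot's −y end and slid it toward +y with about 2–3 N of down-force. It dropped in with the tip near world y ≈ 0.000. I moved it about 1 mm further, until the side force was gone, then lowered it.
- **Forces:** Readings between pin and axis stayed at about 6 N or less, against the 25 N limit. The peak was when the collar met the cover. Just before the drop there was a side force of about 2 N as the tip caught the socket's edge.
- **Last checks:** The collar met the cover at a pin height of 50 mm, the value given for fully home. In the final pictures the pin is upright, the spool, scraper and bracket have not moved, and the arm is clear of everything.
- **Disagreement:** The two cameras differed by about 1.5 mm on where the axis lies, so I aimed between them; the tip still went into the slot cleanly.

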